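# Fetch the trilobite from between its jars for the photo turntable

## Task

First take the two sample jars that hem in the trilobite fossil out of the wooden specimen tray and stand them upright on the black mat. Then, with the fossil still in the tray, set the round cork-topped plinth on the middle of the turntable, and after that lay the fossil, trilobite up, centred on the plinth. Finally put each jar back upright on the middle of the pad of its own lid colour in the tray; never tip a jar over, and leave the drinking glass and the loupe where they stand.

Things in the scene. Friction and masses are not known exactly. Their poses are not given: they have to be found in the camera images.
- jar_blue_mid (a point): sample jar: upright white plastic cylinder 43 mm diameter with a blue screw lid 46 mm diameter (the top 16 mm), 62 mm tall in all, about 0.11 kg; this point is its centre, 31 mm above its underside. It starts on the blue pad, right beside the fossil (gap about 8 mm)
- jar_yellow_mid (a point): the same jar with a yellow lid; this point is its centre, 31 mm above its underside. It starts on the yellow pad, on the other side of the fossil (gap about 8 mm)
- fossil_mid (a point): tan rectangular rock block with a dark brown trilobite in 5 mm relief on its top: 84 mm long (x), 44 mm wide (y), 30 mm high without the relief, about 0.26 kg; this point is the block's centre, 15 mm above its flat underside; z up. It starts in the middle of a wooden tray, on its 5 mm thick floor, its long sides facing the two jars: fingers can straddle its 44 mm width only when the jars are gone
- plinth_mid (a point): loose round plinth of dark wood with a flat cork-brown top, 60 mm diameter, 32 mm tall, about 0.07 kg; this point is its centre, 16 mm above its underside. It stands on the table
- pad_blue: blue rectangular pad fixed on the tray floor, 66 mm (x) by 54 mm (y), 2 mm thick; origin at the centre of its underside, 5 mm above the table; axes x, y those of the tray. The tray is 150 mm (x) by 180 mm (y) outside, its floor and walls 5 mm thick, its rim 18 mm above the table; the pad centres lie 53 mm to either side of its centre along y
- pad_yellow: yellow pad, the same size and fixing, on the other side of the tray's centre
- mat: plain black rubber mat fixed on the table, the side area for the jars: 120 mm (x) by 200 mm (y), 3 mm thick; origin at the centre of its underside
- turntable: fixed round photo turntable: white disc 130 mm diameter and 18 mm high with a grey top, a black disc of 66 mm and a white dot that marks its centre; it does not turn; origin at the centre of its underside, on the table
- glass_mid (a point): empty clear drinking glass, 66 mm diameter at the rim, 85 mm tall, a bystander on the table; this point is 42.5 mm above its underside
- loupe_mid (a point): black and steel eye loupe, 44 mm diameter, 40 mm tall, a bystander standing on the table; this point is its centre
There are look-alikes about, which are no part of the job. What is shaped like the part that bears plinth_mid but green or red is not meant.

How it is judged:
By the outcome, as a careful person would: the job done as asked, in the order asked, and still so for the second after the job is handed in, with the robot touching nothing.
It also fails if it takes over 136 s, if anything falls off the work surface, if the arm or the gripper's body presses on something with over 40 N, if the wrist force passes 120 N, or if a joint passes its speed limit or range.

## Robot

A 6-joint arm with a two-finger parallel gripper is mounted at the origin on the work surface. World frame = base frame: x ahead of the robot, y to its left, z up, the work surface at z = 0. Lengths are in m, angles in rad, forces in N, time in s.
With the tool pointing down it reaches from about 0.4 to 0.925 m from the base axis. Payload 12.5 kg.
Tool frame: the origin (TCP) lies midway between the tips of the shut fingers; the grasp point (between the pads) lies 19 mm behind it; z points along the fingers, y is the direction in which the jaws open and shut (so a half turn about z gives the same grasp; the last joint's range is limited). The gripper opens to 95 mm and grips with 3 to 60 N. Pads are 20 mm wide; open, the fingers measure 119 mm over their backs; the gripper's body (75 mm by 180 mm) begins 59 mm behind the grasp point.
Start: joints at [1.109, 0.491, 1.559, -0, 1.092, -0.106], TCP at [0.218, 0.586, 0.215] pointing down, gripper open.
Joint ranges: [-3.1, 3.1], [-0.84, 2.19], [0.05, 2.79], [-1.13, 4.28], [0.06, 2.93], [-2.69, 2.69]. Speed limits (rad/s): [2.22, 2.22, 2.79, 3.14, 3.14, 3.14].

## Interface

Orientations are given as a unit quaternion [x, y, z, w].
In Python, from workcell import manip gives the robot as it stands.
- The arm moves only by the tool step_arm, never from a script. Its argument "targets" is text: rows parted by semicolons, each of 7 numbers parted by spaces: the shift along the world's x, y, z normalised to -1 to 1, where 1 is 8 cm, then the turn, a rotation vector about the world's x, y, z normalised to -1 to 1, where 1 is 90 degrees, then the closure, from -1 (fully open) to 1 (shut), so that 0 is half open. In form: tx ty tz ax ay az grip; .... A call has 1 to 8 rows; each row is the pose to reach, as a shift and turn from the pose commanded when the call began; what a row does not reach only later rows make up. A row lasts 1/8 s, in which the tool goes at most 62.5 mm and 10.7 degrees, less where a joint would pass 70% of its speed; a pose out of reach is approached as far as the arm can. A call with a number of a shift or a turn outside -1 to 1 is refused whole. A call with a gripper value outside its range is refused whole. The fingers move at their own pace and stop on an object; "force" is the grip in N (left out, the last holds). Time passes only in rows, so rows that repeat a pose let the fingers close. It gives the time, the measured TCP pose, the force and the opening at its end, in the units of the state.
- manip.read_state(): the state, without advancing time (a new reading comes with each control period).
- manip.snapshot(name): name is "scene" or "top" or "wrist"; returns (picture, depth): 420x560x3 uint8, red, green, blue; 420x560 float32, m along the optical axis (not along the pixel's ray), 0 where there is no reading.
- manip.camera_params(name): a dict with "camera_matrix" (3x3 intrinsics, pixels), "rvec" (rotation vector, rad) and "tvec" (3), from world to camera coordinates, as OpenCV has them. Camera axes: x right, y down, z forward; pixel columns grow to the right and rows downward; lengths in m; the calibration is good to about 2 mm. A picture is of the moment at which its call begins: read the wrist's pose just before it. camera_params takes no time and is no camera call; for the wrist camera it gives the pose at the moment of the call.
- manip.sign_off(): hands the job in, once; it reports no verdict.
The state is a dict: "time": time; "joint_pos": joint angles; "joint_velocities": joint speeds; "tau": joint torques, N m; "tcp_pos": TCP position; "orientation": TCP orientation; "wrist_force": force on the tool from outside, world axes, zero at the start; "torque": the same for the moment, N m; "width": opening from 0.0 (shut) to 1.0 (fully open).
Only numpy, scipy, OpenCV 4.12 (cv2) and the standard library are available. Lean on these libraries where they do the work, as an engineer would, in place of code of your own. Each camera call takes 0.05 s, during which the arm holds its last target. There are 200 camera calls.

## Working session

There is one attempt and no reset: what is moved stays moved. The work goes in short steps, Python scripts to look and compute and a tool call to move; the robot and the scene stay as the last step left them, time stands still between calls to the robot, and variables do not carry over. Pictures are saved under pics/ and viewed, about 12 in all and at most 16, crops included, and the job is handed in when it is done.

Besides the shell and the picture viewer there is one more tool, called as a command line: name --argument value ..., lists and objects as JSON in quotes. step_arm: Moves the arm, as the interface text tells. Scaled input: -1 to 1 covers 8 cm each way for a shift and 90 degrees each way for a turn. Its arguments: {"type":"object","properties":{"targets":{"type":"string"},"force":{"type":"number"}},"required":["targets"]}

```bash
mkdir -p pics; ls; cat > h.py <<'E'
import numpy as np, cv2
from workcell import manip
def snap(n,f=None):
    cp=manip.camera_params(n); im,d=manip.snapshot(n)
    if f: cv2.imwrite('pics/'+f,im[:,:,::-1])
    np.savez('pics/'+n+'.npz',im=im,d=d,K=cp['camera_matrix'],r=np.array(cp['rvec'],float),t=np.array(cp['tvec'],float))
    return im,d
def load(n): return np.load('pics/'+n+'.npz')
def world(n,pts,z=None):
    "pixels -> world; by depth, or on plane z"
    s=load(n);R=cv2.Rodrigues(s['r'])[0];t=s['t'].ravel();out=[]
    for i,(u,v) in enumerate(pts):
        ray=np.linalg.inv(s['K'])@[u,v,1]
        if z is None: p=R.T@(ray*s['d'][int(round(v)),int(round(u))]-t)
        else:
            zz=z[i] if np.ndim(z) else z
            c=-R.T@t; w=R.T@ray; p=c+w*(zz-c[2])/w[2]
        out.append(p)
    return np.array(out)
def cloud(n):
    s=load(n);R=cv2.Rodrigues(s['r'])[0];d=s['d'];v,u=np.mgrid[:d.shape[0],:d.shape[1]]
    ray=np.stack([u,v,np.ones_like(u)],-1)@np.linalg.inv(s['K']).T
    P=(ray*d[...,None]-s['t'].ravel())@R
    P[d==0]=np.nan
    return s['im'],P
E
python3 - <<'E'
from h import *
np.set_printoptions(precision=4,suppress=True)
snap('top','top0.png');snap('scene','scene0.png')
st=manip.read_state();print({k:np.round(v,3) for k,v in st.items()})
E
```

```text
pics
{'time': np.float64(0.1), 'joint_pos': array([ 1.109,  0.492,  1.559, -0.   ,  1.092, -0.106]), 'joint_velocities': array([ 0.001, -0.003, -0.001,  0.   ,  0.002,  0.001]), 'tau': array([  0.002, -61.362, -25.86 ,   0.069,   0.047,  -0.   ]), 'tcp_pos': array([0.218, 0.586, 0.214]), 'orientation': array([ 0.177,  0.984, -0.   , -0.   ]), 'wrist_force': array([0.071, 0.468, 0.779]), 'torque': array([-0.028,  0.   , -0.027]), 'width': np.float64(0.997)}
```

View pics/top0.png

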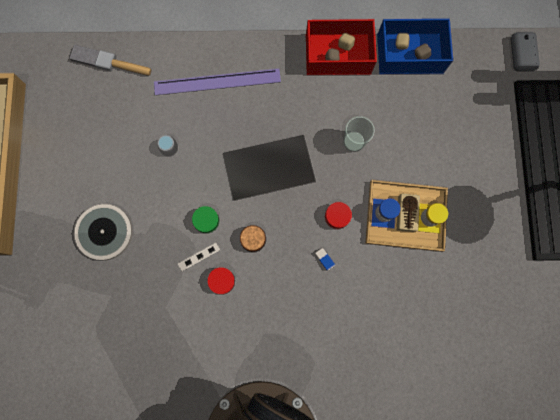

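View pics/scene0.png

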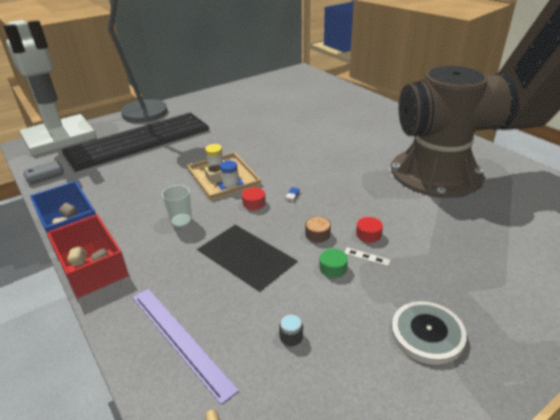

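```bash
python3 - <<'E'
from h import *
np.set_printoptions(precision=4,suppress=True)
im,P=cloud('top')
a=cv2.resize(im[175:260,355:455],None,fx=5,fy=5,interpolation=cv2.INTER_CUBIC)
b=cv2.resize(im[195:280,220:275],None,fx=5,fy=5,interpolation=cv2.INTER_CUBIC)
cv2.imwrite('pics/crop0.png',np.hstack([a,b])[:,:,::-1])
def seg(u,v,r,zlo,zhi,name):
    q=P[v-r:v+r+1,u-r:u+r+1].reshape(-1,3); m=(q[:,2]>zlo)&(q[:,2]<zhi); q=q[m]
    rc=cv2.minAreaRect((q[:,:2]*1000).astype(np.float32))
    print(name,len(q),'med',np.median(q,0),'rect',np.round(rc,1) if 0 else rc)
seg(253,238,20,.024,.045,'plinth')
seg(102,232,36,.012,.03,'turn')
seg(389,211,16,.05,.08,'blue'); seg(438,214,16,.05,.08,'yel')
seg(409,212,14,.025,.045,'fossil')
seg(407,216,50,.012,.022,'trayrim')
seg(167,145,14,.03,.06,'loupe');seg(358,133,22,.03,.12,'glass')
print(world('top',[(223,165),(305,136),(315,182),(232,199)],.003))
print(world('top',[(102,231.5)],.018), world('top',[(371,181),(447,187),(445,250),(366,244)],.018))
E
```

```text
plinth 544 med [0.4364 0.0133 0.0322] rect ((437.3302307128906, 14.271734237670898), (56.775943756103516, 59.15959167480469), 89.50670623779297)
turn 2504 med [0.4559 0.3575 0.0182] rect ((456.9990539550781, 357.987060546875), (129.12628173828125, 128.2339324951172), 74.97791290283203)
blue 355 med [ 0.4937 -0.2905  0.0691] rect ((493.9506530761719, -291.830810546875), (45.47714614868164, 43.91810607910156), 86.69535827636719)
yel 363 med [ 0.4816 -0.3952  0.0688] rect ((482.4996643066406, -396.66387939453125), (43.86287307739258, 43.4125862121582), 86.4342269897461)
fossil 578 med [ 0.4917 -0.3421  0.0366] rect ((492.2406921386719, -348.191650390625), (58.64779281616211, 67.0329360961914), 87.87740325927734)
trayrim 720 med [ 0.4808 -0.3349  0.0172] rect ((489.0088195800781, -344.0033874511719), (182.0508575439453, 151.01023864746094), 83.35091400146484)
loupe 240 med [0.6582 0.2135 0.0396] rect ((660.19677734375, 214.62362670898438), (40.07810974121094, 40.161720275878906), 77.86277770996094)
glass 552 med [ 0.6819 -0.2331  0.0655] rect ((671.286376953125, -229.97055053710938), (64.4595718383789, 64.05828094482422), 86.75846099853516)
[[ 0.6162  0.0845  0.003 ]
 [ 0.6866 -0.1125  0.003 ]
 [ 0.5725 -0.1335  0.003 ]
 [ 0.5333  0.0629  0.003 ]]
[[0.4572 0.359  0.018 ]] [[ 0.5699 -0.2634  0.018 ]
 [ 0.5538 -0.4407  0.018 ]
 [ 0.4062 -0.425   0.018 ]
 [ 0.4219 -0.2449  0.018 ]]
```

View pics/crop0.png

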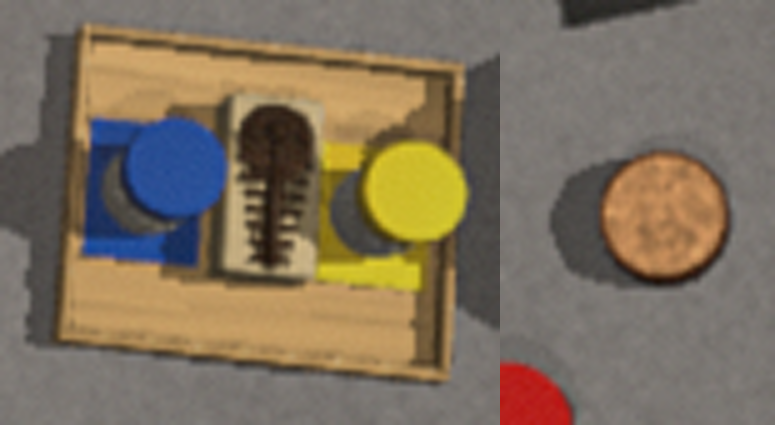

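Candidates for the plinth are cork (253,238), red (339,215), red (221,281) and green (205,219). The crop shows the cork top, so I take (253,238). Both jars are on their pads, and the fossil lies between them. Moving to above the tray.

step_arm --targets "0.69 -1 0 0 0 -0.077 -1; 0.69 -1 0 0 0 -0.077 -1"

```text
time: 0.35
tcp_pos: [0.2735, 0.5041, 0.2142]
orientation: [0.237, 0.972, -0.001, -0.0]
wrist_force: [0.6, 0.1, -1.3]
width: 1.001
```

step_arm --targets "0.69 -1 0 0 0 -0.077 -1; 0.69 -1 0 0 0 -0.077 -1"

```text
time: 0.6
tcp_pos: [0.3291, 0.4238, 0.2145]
orientation: [0.296, 0.955, -0.0, -0.0]
wrist_force: [0.5, 0.2, 0.0]
width: 0.999
```

step_arm --targets "0.69 -1 0 0 0 -0.077 -1; 0.69 -1 0 0 0 -0.077 -1"

```text
time: 0.85
tcp_pos: [0.3843, 0.3438, 0.2145]
orientation: [0.353, 0.936, -0.0, -0.0]
wrist_force: [0.1, 0.3, 0.4]
width: 0.997
```

step_arm --targets "0.69 -1 0 0 0 -0.077 -1; 0.69 -1 0 0 0 -0.077 -1"

```text
time: 1.1
tcp_pos: [0.4395, 0.2638, 0.2145]
orientation: [0.409, 0.913, -0.0, -0.0]
wrist_force: [0.2, -0.0, 0.7]
width: 1.001
```

step_arm --targets "0.69 -1 0 0 0 -0.077 -1; 0.69 -1 0 0 0 -0.077 -1"

```text
time: 1.35
tcp_pos: [0.4948, 0.1837, 0.2145]
orientation: [0.463, 0.886, -0.0, -0.0]
wrist_force: [0.6, -0.3, -0.1]
width: 1.002
```

step_arm --targets "0 -1 0 0 0 -0.077 -1; 0 -1 0 0 0 -0.077 -1"

```text
time: 1.6
tcp_pos: [0.4935, 0.1034, 0.2144]
orientation: [0.516, 0.856, -0.0, -0.0]
wrist_force: [0.3, 0.0, 0.3]
width: 1.0
```

step_arm --targets "0 -1 0 0 0 -0.077 -1; 0 -1 0 0 0 -0.077 -1"

```text
time: 1.85
tcp_pos: [0.4936, 0.0241, 0.2146]
orientation: [0.566, 0.824, -0.0, -0.0]
wrist_force: [0.3, 0.1, 0.9]
width: 0.998
```

step_arm --targets "0 -1 0 0 0 -0.077 -1; 0 -1 0 0 0 -0.077 -1"

```text
time: 2.1
tcp_pos: [0.4938, -0.0556, 0.2146]
orientation: [0.615, 0.789, 0.0, 0.0]
wrist_force: [0.2, 0.7, -0.2]
width: 1.001
```

step_arm --targets "0 -1 0 0 0 -0.077 -1; 0 -1 0 0 0 -0.077 -1"

```text
time: 2.35
tcp_pos: [0.4939, -0.1355, 0.2146]
orientation: [0.661, 0.75, 0.0, 0.0]
wrist_force: [0.6, 0.3, -0.7]
width: 1.001
```

step_arm --targets "0 -1 0 0 0 -0.077 -1; 0 -1 0 0 0 -0.077 -1"

```text
time: 2.6
tcp_pos: [0.494, -0.2154, 0.2145]
orientation: [0.705, 0.709, 0.0, -0.0]
wrist_force: [-0.8, -0.3, -0.4]
width: 1.001
```

step_arm --targets "0 -1 0 0 0 -0.077 -1; 0 -1 0 0 0 -0.077 -1; 0 -1 0 0 0 -0.077 -1; 0 -1 0 0 0 -0.077 -1"

```text
time: 3.1
tcp_pos: [0.4939, -0.2924, 0.2147]
orientation: [0.746, 0.666, 0.0, -0.0]
wrist_force: [-0.5, -0.2, -0.6]
width: 1.0
```

```bash
cat >> h.py <<'E'
def st():
    s=manip.read_state();q=s['orientation']
    from scipy.spatial.transform import Rotation as Ro
    M=Ro.from_quat(q).as_matrix()
    print('t',round(float(s['time']),2),'tcp',np.round(s['tcp_pos'],4),'jaw',round(float(np.degrees(np.arctan2(M[1,1],M[0,1]))),2),'tilt',np.round(M[:2,2],4),'w',round(float(s['width'])*95,1),'F',np.round(s['wrist_force'],1),'q6',round(float(s['joint_pos'][5]),2))
E
python3 - <<'E'
from h import *
st();snap('wrist','w1.png');
E
```

```text
t 3.1 tcp [ 0.4939 -0.2924  0.2147] jaw -6.46 tilt [-0.0002  0.0006] w 95.0 F [-0.5 -0.2 -0.6] q6 -0.54
```

View pics/w1.png

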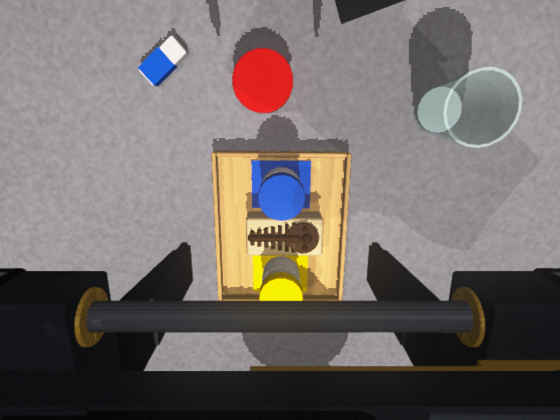

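The wrist view shows the blue lid (282,196), fossil (284,236), yellow lid (281,290), tray between columns 214 and 349, red block (263,80) and glass (480,106). The jaws are aligned with the tray. Measuring from here.

```bash
python3 - <<'E'
from h import *
im,P=cloud('wrist')
def seg(u0,u1,v0,v1,zlo,zhi,name,cond=None):
    q=P[v0:v1,u0:u1].reshape(-1,3);c=im[v0:v1,u0:u1].reshape(-1,3).astype(int); m=(q[:,2]>zlo)&(q[:,2]<zhi)
    if cond: m&=cond(c)
    q=q[m]; rc=cv2.minAreaRect((q[:,:2]*1000).astype(np.float32)); c2,r=cv2.minEnclosingCircle((q[:,:2]*1000).astype(np.float32))
    print(name,len(q),'z',round(float(np.median(q[:,2])),4),np.round(rc[0],1),np.round(rc[1],1),round(rc[2],1),'circ',np.round(c2,1),round(r,1))
seg(250,315,165,222,.064,.075,'blue')
seg(250,315,255,302,.064,.075,'yel')
seg(240,330,205,262,.030,.045,'fossil')
seg(240,330,205,262,.033,.0365,'fossiltop')
seg(205,360,145,299,.014,.022,'rim')
seg(245,320,155,215,.004,.011,'padb',lambda c:(c[:,2]>c[:,0]+60))
# rim left/right side line fit
for nm,(u0,u1) in dict(L=(208,222),R=(338,356)).items():
    q=P[165:290,u0:u1].reshape(-1,3);q=q[(q[:,2]>.015)&(q[:,2]<.021)]
    vx,vy,x,y=cv2.fitLine((q[:,:2]*1000).astype(np.float32),cv2.DIST_HUBER,0,.01,.01).ravel();print(nm,np.degrees(np.arctan2(vy,vx)),x,y)
for u0,u1,v0,v1 in [(248,322,205,262)]:
    q=P[v0:v1,u0:u1].reshape(-1,3);q=q[(q[:,2]>.030)&(q[:,2]<.0445)];print(np.percentile(q,[1,99],axis=0))
E
```

```text
blue 1739 z 0.0676 [ 495.7 -291.2] [44.7 44.9] 44.6 circ [ 495.7 -291.4] 22.9
yel 869 z 0.0675 [ 484.2 -387.2] [26.5 44.7] 83.8 circ [ 483.4 -395.4] 22.7
fossil 2847 z 0.0349 [ 493.2 -343.5] [44.4 83.9] 83.5 circ [ 493.3 -343. ] 45.6
fossiltop 1691 z 0.0345 [ 493.  -343.3] [42.8 82.2] 83.5 circ [ 493.7 -343.3] 45.1
rim 2150 z 0.0164 [ 489.5 -341.2] [175.5 150.2] 83.1 circ [ 489.4 -341. ] 114.1
padb 1082 z 0.0057 [ 495.6 -290.2] [52.9 64.8] 82.3 circ [ 495.8 -290.2] 41.0
L 83.099236 418.15512 -328.95407
R 83.12116 561.6088 -345.2707
[[ 0.45392669 -0.36691739  0.03096616]
 [ 0.53301024 -0.31946791  0.03985843]]
```

step_arm --targets "0.02 0.01 -1 0 0 0 -1; 0.02 0.01 -1 0 0 0 -1" --force 15

```text
time: 3.4
tcp_pos: [0.4945, -0.2911, 0.1321]
orientation: [0.746, 0.666, -0.0, -0.002]
wrist_force: [0.5, -1.0, 0.8]
width: 0.999
```

step_arm --targets "0 0 -0.6 0 0 0 -1; 0 0 -1 0 0 0 -1; 0 0 -1.0 0 0 0 -1"

```text
time: 3.78
tcp_pos: [0.4947, -0.2916, 0.0532]
orientation: [0.746, 0.666, -0.0, -0.002]
wrist_force: [-1.3, -0.5, 1.3]
width: 0.999
```

step_arm --targets "0 0 -0.18 0 0 0 -1; 0 0 -0.18 0 0 0 -1; 0 0 -0.18 0 0 0 1; 0 0 -0.18 0 0 0 1; 0 0 -0.18 0 0 0 1; 0 0 -0.18 0 0 0 1; 0 0 -0.18 0 0 0 1; 0 0 -0.18 0 0 0 1"

```text
time: 4.78
tcp_pos: [0.4953, -0.2933, 0.0403]
orientation: [0.747, 0.665, 0.0, 0.0]
wrist_force: [-0.1, -0.3, 0.3]
width: 0.482
```

```bash
python3 - <<'E'
from h import *
st();snap('wrist','w2.png');
E
```

```text
t 4.78 tcp [ 0.4953 -0.2933  0.0403] jaw -6.62 tilt [ 0.0001 -0.    ] w 45.8 F [-0.1 -0.3  0.3] q6 -0.53
```

View pics/w2.png

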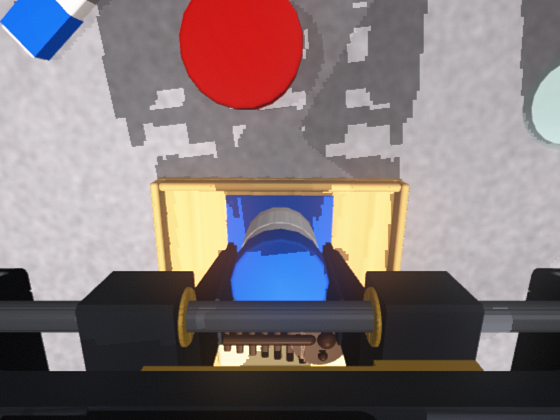

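step_arm --targets "0 0 0.3 0 0 0 1; 0 0 0.7 0 0 0 1; 0 0 1 0 0 0 1"

```text
time: 5.2
tcp_pos: [0.4953, -0.2933, 0.1213]
orientation: [0.747, 0.665, 0.0, 0.0]
wrist_force: [0.2, 0.1, -1.8]
width: 0.481
```

step_arm --targets "0.17 0.3 0 0 0 0 1; 0.34 0.6 0 0 0 0 1; 0.5 0.917 0 0 0 0 1"

```text
time: 5.58
tcp_pos: [0.5356, -0.2192, 0.1202]
orientation: [0.747, 0.665, 0.0, -0.0]
wrist_force: [0.1, 0.0, -1.9]
width: 0.478
```

step_arm --targets "0.17 0.3 0 0 0 0 1; 0.34 0.6 0 0 0 0 1; 0.5 0.917 0 0 0 0 1"

```text
time: 5.95
tcp_pos: [0.5756, -0.1458, 0.12]
orientation: [0.747, 0.665, -0.0, -0.0]
wrist_force: [-0.6, 0.5, -1.3]
width: 0.479
```

step_arm --targets "0.17 0.4 0 0 0 0 1; 0.34 0.7 0 0 0 0 1; 0.5 0.917 0 0 0 0 1; 0.5 0.917 0 0 0 0 1"

```text
time: 6.45
tcp_pos: [0.6158, -0.0723, 0.12]
orientation: [0.746, 0.666, -0.0, 0.0]
wrist_force: [-0.5, -0.3, -1.4]
width: 0.48
```

step_arm --targets "0 0 -0.4 0 0 0 1; 0 0 -0.8 0 0 0 1; 0 0 -0.9 0 0 0 1; 0 0 -0.97 0 0 0 1; 0 0 -1 0 0 0 1; 0 0 -1 0 0 0 1"

```text
time: 7.2
tcp_pos: [0.6156, -0.0734, 0.0409]
orientation: [0.747, 0.665, 0.0, 0.0]
wrist_force: [0.3, -0.1, -0.6]
width: 0.478
```

```bash
python3 - <<'E'
from h import *
st();snap('top','t1.png');
im=load('top')['im'];cv2.imwrite('pics/t1c.png',cv2.resize(im[110:270,200:460],None,fx=3,fy=3)[:,:,::-1])
E
```

```text
t 7.2 tcp [ 0.6156 -0.0734  0.0409] jaw -6.62 tilt [ 0.001  -0.0002] w 45.4 F [ 0.3 -0.1 -0.6] q6 -0.11
```

View pics/t1c.png

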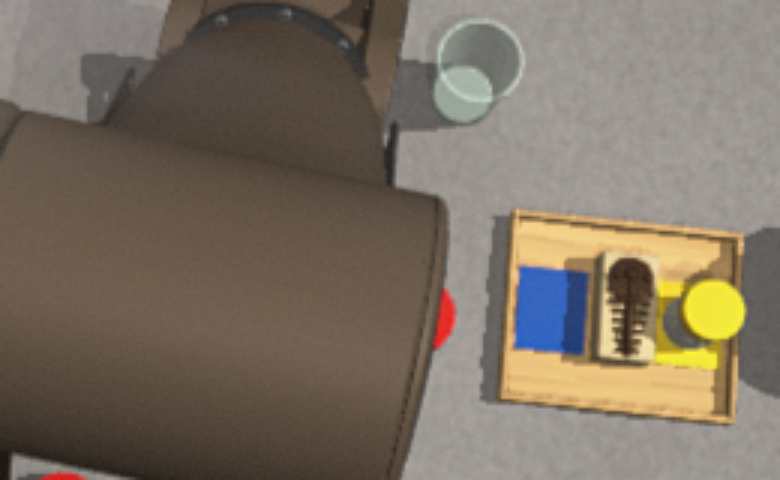

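step_arm --targets "0 0 -0.03 0 0 0 1; 0 0 -0.055 0 0 0 1; 0 0 -0.055 0 0 0 1; 0 0 -0.055 0 0 0 -1; 0 0 -0.055 0 0 0 -1; 0 0 -0.055 0 0 0 -1; 0 0 -0.055 0 0 0 -1; 0 0 -0.055 0 0 0 -1"

```text
time: 8.25
tcp_pos: [0.6153, -0.0733, 0.0358]
orientation: [0.747, 0.665, 0.0, 0.0]
wrist_force: [1.4, -0.8, 0.6]
width: 0.948
```

step_arm --targets "0 0 0.3 0 0 0 -1; 0 0 0.9 0 0 0 -1; 0 0 1 0 0 0 -1"

```text
time: 8.62
tcp_pos: [0.6165, -0.0735, 0.1188]
orientation: [0.747, 0.665, 0.001, 0.002]
wrist_force: [0.9, -0.5, -1.5]
width: 0.996
```

step_arm --targets "-0.332 -0.807 0 0 0 0 -1; -0.332 -0.807 0 0 0 0 -1"

```text
time: 8.88
tcp_pos: [0.5875, -0.14, 0.1153]
orientation: [0.748, 0.664, -0.0, -0.0]
wrist_force: [-0.3, -0.7, -0.5]
width: 0.996
```

step_arm --targets "-0.332 -0.807 0 0 0 0 -1; -0.332 -0.807 0 0 0 0 -1"

```text
time: 9.12
tcp_pos: [0.5611, -0.2045, 0.1152]
orientation: [0.748, 0.664, -0.0, -0.0]
wrist_force: [0.6, 0.2, -0.5]
width: 1.003
```

step_arm --targets "-0.332 -0.807 0 0 0 0 -1; -0.332 -0.807 0 0 0 0 -1"

```text
time: 9.38
tcp_pos: [0.5348, -0.2687, 0.1153]
orientation: [0.748, 0.664, -0.0, -0.0]
wrist_force: [-0.9, 0.6, -0.6]
width: 0.999
```

step_arm --targets "-0.332 -0.807 0 0 0 0 -1; -0.332 -0.807 0 0 0 0 -1"

```text
time: 9.62
tcp_pos: [0.5085, -0.333, 0.1154]
orientation: [0.748, 0.664, 0.0, -0.0]
wrist_force: [0.6, 0.4, -0.9]
width: 1.001
```

step_arm --targets "-0.332 -0.807 0 0 0 0 -1; -0.332 -0.807 0 0 0 0 -1; -0.332 -0.807 0 0 0 0 -1; -0.332 -0.807 0 0 0 0 -1"

```text
time: 10.12
tcp_pos: [0.4833, -0.3944, 0.1157]
orientation: [0.746, 0.666, 0.0, -0.0]
wrist_force: [-0.3, 0.5, 0.2]
width: 1.001
```

```bash
python3 - <<'E'
from h import *
st();snap('wrist');snap('top')
im,P=cloud('top')
q=P[120:205,220:320].reshape(-1,3);c=im[120:205,220:320].reshape(-1,3).astype(int)
m=(q[:,2]>.055)&(q[:,2]<.075);r=cv2.minEnclosingCircle((q[m][:,:2]*1000).astype(np.float32));print('bluejar',r,np.median(q[m],0))
m=(c.max(1)<60)&(q[:,2]<.01)&(q[:,2]>-.005);print('mat',cv2.minAreaRect((q[m][:,:2]*1000).astype(np.float32)))
im,P=cloud('wrist')
c=im.astype(int);m=(c[...,0]>150)&(c[...,2]<90)&(P[...,2]>.06)&(P[...,2]<.075);q=P[m];print('yel',cv2.minEnclosingCircle((q[:,:2]*1000).astype(np.float32)),len(q))
E
```

```text
t 10.12 tcp [ 0.4833 -0.3944  0.1157] jaw -6.53 tilt [-0.0001  0.0006] w 95.1 F [-0.3  0.5  0.2] q6 -0.68
bluejar ((614.3386840820312, -72.073486328125), 23.574357986450195) [ 0.61315408 -0.072121    0.06520055]
mat ((585.4194946289062, -25.21666717529297), (87.81234741210938, 190.6708526611328), 46.14316940307617)
yel ((483.2987976074219, -396.77313232421875), 22.84378433227539) 3294
```

step_arm --targets "0 -0.015 -0.6 0 0 0 -1; 0 -0.015 -0.946 0 0 0 -1; 0 -0.015 -0.946 0 0 0 -1; 0 -0.015 -0.946 0 0 0 1; 0 -0.015 -0.946 0 0 0 1; 0 -0.015 -0.946 0 0 0 1; 0 -0.015 -0.946 0 0 0 1; 0 -0.015 -0.946 0 0 0 1"

```text
time: 11.22
tcp_pos: [0.4825, -0.3973, 0.0403]
orientation: [0.747, 0.665, 0.0, 0.0]
wrist_force: [-0.0, 0.2, 0.8]
width: 0.531
```

step_arm --targets "0 0 0 0 0 0 1; 0 0 0.3 0 0 0 1; 0 0 0.7 0 0 0 1; 0 0 1 0 0 0 1"

```text
time: 11.72
tcp_pos: [0.4825, -0.3973, 0.1213]
orientation: [0.747, 0.665, 0.0, 0.0]
wrist_force: [-0.4, 0.5, -1.1]
width: 0.481
```

step_arm --targets "0.07 0.29 0 0 0 0 1; 0.14 0.58 0 0 0 0 1; 0.221 0.873 0 0 0 0 1"

```text
time: 12.1
tcp_pos: [0.5002, -0.325, 0.1192]
orientation: [0.747, 0.665, -0.0, -0.001]
wrist_force: [0.4, -0.1, -0.8]
width: 0.476
```

step_arm --targets "0.07 0.29 0 0 0 0 1; 0.14 0.58 0 0 0 0 1; 0.221 0.873 0 0 0 0 1"

```text
time: 12.48
tcp_pos: [0.5181, -0.2556, 0.1199]
orientation: [0.747, 0.665, -0.0, -0.0]
wrist_force: [0.5, -0.3, -0.7]
width: 0.478
```

step_arm --targets "0.07 0.29 0 0 0 0 1; 0.14 0.58 0 0 0 0 1; 0.221 0.873 0 0 0 0 1"

```text
time: 12.85
tcp_pos: [0.5356, -0.1858, 0.1199]
orientation: [0.747, 0.665, -0.0, -0.0]
wrist_force: [0.5, 0.3, -0.8]
width: 0.479
```

step_arm --targets "0.07 0.29 0 0 0 0 1; 0.14 0.58 0 0 0 0 1; 0.221 0.873 0 0 0 0 1"

```text
time: 13.22
tcp_pos: [0.5532, -0.1159, 0.1199]
orientation: [0.747, 0.665, -0.0, -0.0]
wrist_force: [0.7, -0.0, 0.4]
width: 0.481
```

step_arm --targets "0.07 0.29 0 0 0 0 1; 0.14 0.58 0 0 0 0 1; 0.221 0.873 0 0 0 0 1"

```text
time: 13.6
tcp_pos: [0.5707, -0.0461, 0.1199]
orientation: [0.747, 0.665, -0.0, -0.0]
wrist_force: [-0.3, 0.1, -1.1]
width: 0.48
```

step_arm --targets "0.07 0.4 0 0 0 0 1; 0.14 0.7 0 0 0 0 1; 0.221 0.873 0 0 0 0 1; 0.221 0.873 0 0 0 0 1"

```text
time: 14.1
tcp_pos: [0.5887, 0.0228, 0.12]
orientation: [0.746, 0.666, -0.0, 0.0]
wrist_force: [-0.2, -0.3, -1.2]
width: 0.479
```

step_arm --targets "0 0 -0.4 0 0 0 1; 0 0 -0.8 0 0 0 1; 0 0 -0.92 0 0 0 1; 0 0 -1 0 0 0 1; 0 0 -1 0 0 0 1"

```text
time: 14.72
tcp_pos: [0.5888, 0.0216, 0.0406]
orientation: [0.747, 0.665, 0.0, 0.0]
wrist_force: [-0.4, -0.5, -1.0]
width: 0.479
```

step_arm --targets "0 0 -0.03 0 0 0 1; 0 0 -0.055 0 0 0 1; 0 0 -0.055 0 0 0 1; 0 0 -0.055 0 0 0 -1; 0 0 -0.055 0 0 0 -1; 0 0 -0.055 0 0 0 -1; 0 0 -0.055 0 0 0 -1; 0 0 -0.055 0 0 0 -1"

```text
time: 15.72
tcp_pos: [0.5886, 0.0218, 0.0357]
orientation: [0.747, 0.665, 0.0, 0.0]
wrist_force: [0.2, 0.8, -0.3]
width: 0.95
```

step_arm --targets "0 0 0.3 0 0 0 -1; 0 0 0.9 0 0 0 -1; 0 0 1 0 0 0 -1"

```text
time: 16.1
tcp_pos: [0.5897, 0.0217, 0.1185]
orientation: [0.747, 0.665, 0.002, 0.002]
wrist_force: [-0.4, 0.3, -0.3]
width: 1.001
```

step_arm --targets "-0.94 -0.05 0 0 0 0 -1; -0.94 -0.05 0 0 0 0 -1"

```text
time: 16.35
tcp_pos: [0.5099, 0.018, 0.1152]
orientation: [0.747, 0.665, -0.001, -0.001]
wrist_force: [1.0, 0.2, 0.6]
width: 0.999
```

step_arm --targets "-0.94 -0.05 0 0 0 0 -1; -0.94 -0.05 0 0 0 0 -1; -0.94 -0.05 0 0 0 0 -1; -0.94 -0.05 0 0 0 0 -1"

```text
time: 16.85
tcp_pos: [0.4397, 0.0137, 0.1157]
orientation: [0.747, 0.665, 0.0, 0.0]
wrist_force: [1.1, 0.0, -0.6]
width: 1.0
```

```bash
python3 - <<'E'
from h import *
st();snap('wrist','w3.png')
im,P=cloud('wrist')
c=im.astype(int);x=P[...,0];y=P[...,1];m=(P[...,2]>.027)&(P[...,2]<.04)&(np.hypot(x-.437,y-.0143)<.05);q=P[m];print('pl',cv2.minEnclosingCircle((q[:,:2]*1000).astype(np.float32)),len(q),np.median(q[:,2]))
E
```

```text
t 16.85 tcp [0.4397 0.0137 0.1157] jaw -6.62 tilt [ 0.0012 -0.0001] w 95.0 F [ 1.1  0.  -0.6] q6 -0.0
pl ((438.1845397949219, 15.013385772705078), 29.849227905273438) 4386 0.030955882189550924
```

View pics/w3.png

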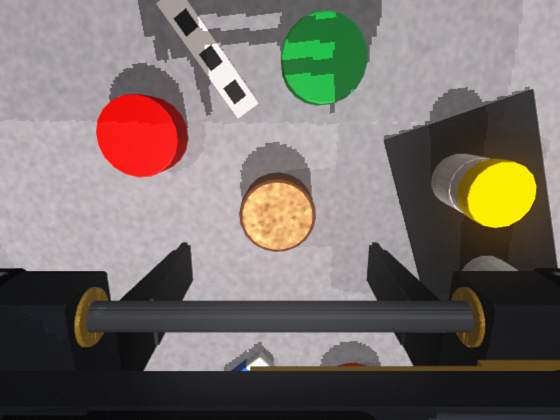

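step_arm --targets "-0.02 0.02 -0.4 0 0 0 -1; -0.02 0.02 -0.7 0 0 0 -1; -0.02 0.02 -0.7 0 0 0 -1"

```text
time: 17.27
tcp_pos: [0.4366, 0.0155, 0.0585]
orientation: [0.747, 0.665, -0.001, -0.001]
wrist_force: [0.1, 0.1, 0.4]
width: 1.004
```

step_arm --targets "0 0 -0.4 0 0 0 -1; 0 0 -0.6 0 0 0 -1; 0 0 -0.67 0 0 0 -1; 0 0 -0.67 0 0 0 1; 0 0 -0.67 0 0 0 1; 0 0 -0.67 0 0 0 1; 0 0 -0.67 0 0 0 1; 0 0 -0.67 0 0 0 1"

```text
time: 18.27
tcp_pos: [0.4368, 0.0154, 0.0065]
orientation: [0.747, 0.665, 0.0, 0.0]
wrist_force: [-0.2, 0.7, 5.7]
width: 0.629
```

```bash
python3 - <<'E'
from h import *
st()
E
```

```text
t 18.27 tcp [0.4368 0.0154 0.0065] jaw -6.61 tilt [ 0.0009 -0.0001] w 59.8 F [-0.2  0.7  5.7] q6 -0.0
```

step_arm --targets "0 0 0 0 0 0 1; 0 0 0.3 0 0 0 1; 0 0 0.7 0 0 0 1; 0 0 1 0 0 0 1"

```text
time: 18.77
tcp_pos: [0.4365, 0.0154, 0.0872]
orientation: [0.747, 0.665, 0.0, 0.0]
wrist_force: [-0.1, 0.6, -1.4]
width: 0.624
```

step_arm --targets "0 0.3 0 0 0 0 1; 0 0.65 0 0 0 0 1; 0.08 1 0 0 0 0 1"

```text
time: 19.15
tcp_pos: [0.4426, 0.0962, 0.0863]
orientation: [0.747, 0.665, -0.0, -0.0]
wrist_force: [-0.1, -0.4, -0.8]
width: 0.628
```

step_arm --targets "0 0.3 0 0 0 0 1; 0 0.65 0 0 0 0 1; 0.08 1 0 0 0 0 1"

```text
time: 19.52
tcp_pos: [0.4489, 0.1763, 0.0861]
orientation: [0.747, 0.665, -0.0, -0.0]
wrist_force: [0.0, 0.8, -0.7]
width: 0.626
```

step_arm --targets "0 0.4 0 0 0 0 1; 0.08 0.8 0 0 0 0 1; 0.08 1 0 0 0 0 1; 0.08 1 0 0 0 0 1"

```text
time: 20.02
tcp_pos: [0.4553, 0.2557, 0.0859]
orientation: [0.746, 0.666, -0.0, -0.0]
wrist_force: [0.2, -1.0, -1.3]
width: 0.626
```

```bash
python3 - <<'E'
from h import *
st();snap('wrist','w4.png')
im,P=cloud('wrist')
x=P[...,0];y=P[...,1];m=(P[...,2]>.013)&(P[...,2]<.024)&(np.hypot(x-.457,y-.3585)<.08);q=P[m];print('tt',cv2.minEnclosingCircle((q[:,:2]*1000).astype(np.float32)),len(q),np.median(q[:,2]))
E
```

```text
t 20.02 tcp [0.4553 0.2557 0.0859] jaw -6.54 tilt [-0.0004 -0.0003] w 59.5 F [ 0.2 -1.  -1.3] q6 0.5
tt ((459.4931945800781, 359.2797546386719), 65.10720825195312) 28517 0.017097879899096852
```

View pics/w4.png

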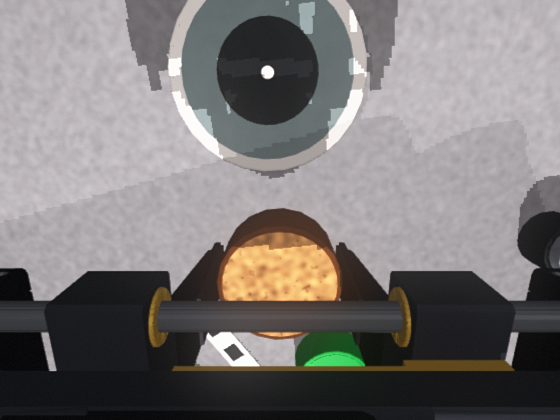

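```bash
python3 - <<'E'
from h import *
im,P=cloud('wrist')
print(world('wrist',[(267.5,72.3)],.018),world('wrist',[(267.5,72)]))
c=im.astype(int);m=(P[...,2]>.105)&(P[...,2]<.118)&(c[...,0]>c[...,2]+60)
m[300:]=0
q=P[m];print(len(q),np.median(q[:,2]));xy=q[:,:2]*1000
h=cv2.convexHull(xy.astype(np.float32)).reshape(-1,2)
h=h[(h[:,1]>245)]
A=np.c_[2*h,np.ones(len(h))];s=np.linalg.lstsq(A,(h**2).sum(1),rcond=None)[0];print(s[:2],np.sqrt(s[2]+s[0]**2+s[1]**2))
print(xy.min(0),xy.max(0))
E
```

```text
[[0.45935093 0.35923027 0.018     ]] [[0.45937366 0.35940622 0.01802723]]
6974 0.11040247005352255
[455.40988126 255.33912108] 28.24483807582239
[426.20999076 245.19016635] [483.68285653 282.70045809]
```

step_arm --targets "0.01 0.22 0 0 0 0 1; 0.02 0.45 0 0 0 0 1; 0.025 0.655 0 0 0 0 1"

```text
time: 20.45
tcp_pos: [0.4579, 0.309, 0.0862]
orientation: [0.747, 0.665, 0.0, 0.0]
wrist_force: [-0.3, -0.2, -0.5]
width: 0.624
```

step_arm --targets "0.01 0.22 0 0 0 0 1; 0.02 0.45 0 0 0 0 1; 0.025 0.655 0 0 0 0 1; 0.025 0.655 0 0 0 0 1"

```text
time: 20.95
tcp_pos: [0.4597, 0.3613, 0.086]
orientation: [0.746, 0.666, 0.0, 0.0]
wrist_force: [0.7, -0.7, -0.7]
width: 0.628
```

step_arm --targets "0 0 -0.35 0 0 0 1; 0 0 -0.6 0 0 0 1; 0 0 -0.7 0 0 0 1; 0 0 -0.73 0 0 0 1; 0 0 -0.73 0 0 0 1"

```text
time: 21.58
tcp_pos: [0.46, 0.3602, 0.0283]
orientation: [0.747, 0.665, 0.0, 0.0]
wrist_force: [0.0, 0.6, -0.2]
width: 0.629
```

```bash
python3 - <<'E'
from h import *
st()
E
```

```text
t 21.57 tcp [0.46   0.3602 0.0283] jaw -6.62 tilt [0.0006 0.0003] w 59.7 F [ 0.   0.6 -0.2] q6 0.67
```

step_arm --targets "0 0 -0.03 0 0 0 1; 0 0 -0.045 0 0 0 1; 0 0 -0.045 0 0 0 1; 0 0 -0.045 0 0 0 -1; 0 0 -0.045 0 0 0 -1; 0 0 -0.045 0 0 0 -1; 0 0 -0.045 0 0 0 -1; 0 0 -0.045 0 0 0 -1"

```text
time: 22.58
tcp_pos: [0.4598, 0.3602, 0.0242]
orientation: [0.747, 0.665, 0.0, 0.0]
wrist_force: [0.4, 0.0, 0.4]
width: 0.995
```

step_arm --targets "0 0 0.3 0 0 0 -1; 0 0 0.9 0 0 0 -1; 0 0 1 0 0 0 -1"

```text
time: 22.95
tcp_pos: [0.4607, 0.3608, 0.1069]
orientation: [0.747, 0.665, 0.002, 0.0]
wrist_force: [0.3, -0.2, -0.3]
width: 1.002
```

step_arm --targets "0 -1 0.2 0 0 0 -1; 0 -1 0.2 0 0 0 -1; 0 -1 0.2 0 0 0 -1; 0 -1 0.2 0 0 0 -1"

```text
time: 23.45
tcp_pos: [0.4599, 0.2809, 0.1197]
orientation: [0.747, 0.665, -0.0, -0.0]
wrist_force: [0.3, -0.0, 0.6]
width: 1.001
```

```bash
python3 - <<'E'
from h import *
st();snap('wrist','w5.png')
im,P=cloud('wrist')
x=P[...,0];y=P[...,1]
for nm,zl,zh,r in (('tt',.013,.024,.08),('pl',.045,.055,.05)):
    m=(P[...,2]>zl)&(P[...,2]<zh)&(np.hypot(x-.457,y-.3585)<r);q=P[m];print(nm,cv2.minEnclosingCircle((q[:,:2]*1000).astype(np.float32)),len(q),np.median(q[:,2]))
E
```

```text
t 23.45 tcp [0.4599 0.2809 0.1197] jaw -6.61 tilt [-0.0001  0.    ] w 95.1 F [ 0.3 -0.   0.6] q6 0.54
tt ((459.3998107910156, 359.3541259765625), 64.8626708984375) 16874 0.01691798867201574
pl ((459.8333740234375, 360.0157165527344), 29.964712142944336) 6247 0.048972677897382765
```

View pics/w5.png

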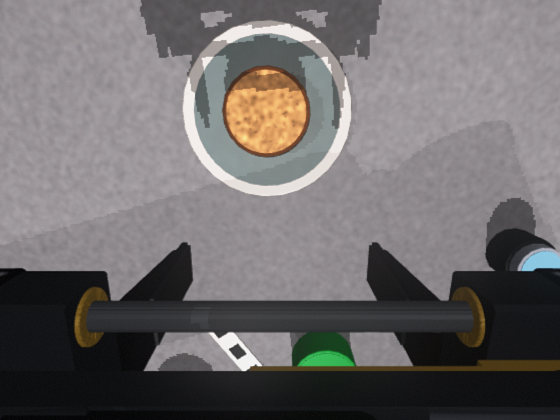

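step_arm --targets "0.052 -0.975 0 0 0 0.125 -1; 0.052 -0.975 0 0 0 0.125 -1"

```text
time: 23.75
tcp_pos: [0.4637, 0.2014, 0.1197]
orientation: [0.677, 0.736, -0.0, -0.0]
wrist_force: [-0.0, 0.4, -0.4]
width: 1.001
```

step_arm --targets "0.052 -0.975 0 0 0 0.125 -1; 0.052 -0.975 0 0 0 0.125 -1"

```text
time: 24.0
tcp_pos: [0.4682, 0.1232, 0.1198]
orientation: [0.601, 0.799, -0.0, -0.0]
wrist_force: [0.5, 0.4, -0.1]
width: 1.002
```

step_arm --targets "0.052 -0.975 0 0 0 0.125 -1; 0.052 -0.975 0 0 0 0.125 -1"

```text
time: 24.25
tcp_pos: [0.4726, 0.0451, 0.1198]
orientation: [0.52, 0.854, -0.0, -0.0]
wrist_force: [-0.1, -0.2, 0.1]
width: 1.0
```

step_arm --targets "0.052 -0.975 0 0 0 0.125 -1; 0.052 -0.975 0 0 0 0.125 -1"

```text
time: 24.5
tcp_pos: [0.477, -0.0331, 0.1198]
orientation: [0.434, 0.901, 0.0, 0.0]
wrist_force: [-0.1, 0.8, -0.5]
width: 0.997
```

step_arm --targets "0.052 -0.975 0 0 0 0.125 -1; 0.052 -0.975 0 0 0 0.125 -1"

```text
time: 24.75
tcp_pos: [0.4813, -0.1113, 0.1198]
orientation: [0.344, 0.939, 0.0, 0.0]
wrist_force: [0.3, 0.3, -0.6]
width: 0.999
```

step_arm --targets "0.052 -0.975 0 0 0 0.125 -1; 0.052 -0.975 0 0 0 0.125 -1"

```text
time: 25.0
tcp_pos: [0.4855, -0.1896, 0.1197]
orientation: [0.25, 0.968, -0.0, 0.0]
wrist_force: [0.7, -0.0, 0.1]
width: 0.999
```

step_arm --targets "0.052 -0.975 0 0 0 0.125 -1; 0.052 -0.975 0 0 0 0.125 -1"

```text
time: 25.25
tcp_pos: [0.4897, -0.268, 0.1196]
orientation: [0.154, 0.988, -0.0, 0.0]
wrist_force: [-0.0, -0.1, 0.3]
width: 0.998
```

step_arm --targets "0.052 -0.975 0 0 0 0.125 -1; 0.052 -0.975 0 0 0 0.125 -1; 0.052 -0.975 0 0 0 0.125 -1; 0.052 -0.975 0 0 0 0.125 -1"

```text
time: 25.75
tcp_pos: [0.4932, -0.3422, 0.1199]
orientation: [0.058, 0.998, 0.0, -0.0]
wrist_force: [1.0, 0.1, 0.1]
width: 0.998
```

```bash
python3 - <<'E'
from h import *
st();snap('wrist','w6.png')
im,P=cloud('wrist')
x=P[...,0];y=P[...,1]
m=(P[...,2]>.029)&(P[...,2]<.045)&(np.hypot(x-.493,y+.343)<.06);q=P[m];print(cv2.minAreaRect((q[:,:2]*1000).astype(np.float32)),len(q),np.median(q[:,2]))
c=im.astype(int);z=P[...,2]
m=(z>0)&(z<.012)&(c[...,2]>c[...,0]+60)&(np.hypot(x-.495,y+.29)<.06);print('padb',cv2.minAreaRect((P[m][:,:2]*1000).astype(np.float32)))
m=(z>0)&(z<.012)&(c[...,0]>c[...,2]+100)&(c[...,1]>c[...,2]+90)&(np.hypot(x-.483,y+.396)<.06);print('pady',cv2.minAreaRect((P[m][:,:2]*1000).astype(np.float32)))
E
```

```text
t 25.75 tcp [ 0.4932 -0.3422  0.1199] jaw 83.37 tilt [-0.0007  0.0009] w 94.9 F [1.  0.1 0.1] q6 -2.17
((492.70489501953125, -343.4492492675781), (44.01237106323242, 83.5022201538086), 83.35210418701172) 5715 0.03465025802411136
padb ((495.1311340332031, -290.66168212890625), (53.65647888183594, 65.8066635131836), 83.16236877441406)
pady ((482.6603088378906, -396.28009033203125), (55.18658447265625, 66.87083435058594), 83.1037368774414)
```

View pics/w6.png

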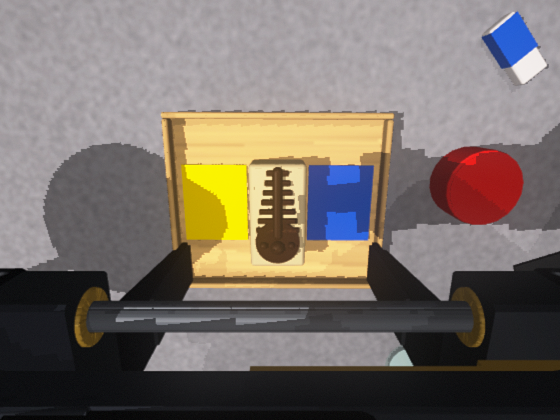

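step_arm --targets "-0.005 -0.01 -0.4 0 0 0 -1; -0.005 -0.01 -0.7 0 0 0 -1; -0.005 -0.01 -0.7 0 0 0 -1" --force 25

```text
time: 26.18
tcp_pos: [0.4923, -0.343, 0.0631]
orientation: [0.057, 0.998, 0.001, -0.001]
wrist_force: [-0.0, -0.0, -0.2]
width: 1.0
```

step_arm --targets "0 0 -0.3 0 0 0 -1; 0 0 -0.6 0 0 0 -1; 0 0 -0.66 0 0 0 -1; 0 0 -0.66 0 0 0 1; 0 0 -0.66 0 0 0 1; 0 0 -0.66 0 0 0 1; 0 0 -0.66 0 0 0 1; 0 0 -0.66 0 0 0 1"

```text
time: 27.18
tcp_pos: [0.4927, -0.3446, 0.0115]
orientation: [0.058, 0.998, 0.0, 0.0]
wrist_force: [0.8, 0.4, -1.0]
width: 0.532
```

step_arm --targets "0 0 0 0 0 0 1; 0 0 0 0 0 0 1; 0 0 0 0 0 0 1"

```text
time: 27.55
tcp_pos: [0.4927, -0.3446, 0.0114]
orientation: [0.058, 0.998, 0.0, -0.0]
wrist_force: [-0.2, 1.0, 2.7]
width: 0.459
```

```bash
python3 - <<'E'
from h import *
st()
E
```

```text
t 27.55 tcp [ 0.4927 -0.3446  0.0114] jaw 83.38 tilt [0.     0.0002] w 43.6 F [-0.2  1.   2.7] q6 -2.18
```

step_arm --targets "0 0 0.25 0 0 0 1; 0 0 0.6 0 0 0 1; 0 0 1 0 0 0 1"

```text
time: 27.92
tcp_pos: [0.4923, -0.3443, 0.0915]
orientation: [0.058, 0.998, 0.0, -0.001]
wrist_force: [0.2, -0.8, -2.6]
width: 0.461
```

step_arm --targets "0 0.2 0.25 0 0 0 1; -0.023 0.6 0.25 0 0 0 1; -0.046 0.979 0.25 0 0 0 1"

```text
time: 28.3
tcp_pos: [0.4884, -0.2643, 0.1112]
orientation: [0.058, 0.998, 0.0, -0.0]
wrist_force: [-0.0, -0.4, -2.7]
width: 0.464
```

step_arm --targets "0 0.33 0 0 0 0 1; -0.023 0.65 0 0 0 0 1; -0.046 0.979 0 0 0 0 1"

```text
time: 28.68
tcp_pos: [0.4847, -0.1861, 0.1111]
orientation: [0.058, 0.998, 0.0, -0.0]
wrist_force: [-0.2, -0.2, -2.4]
width: 0.458
```

step_arm --targets "0 0.33 0 0 0 0 1; -0.023 0.65 0 0 0 0 1; -0.046 0.979 0 0 0 0 1"

```text
time: 29.05
tcp_pos: [0.4808, -0.1079, 0.1111]
orientation: [0.058, 0.998, 0.0, -0.0]
wrist_force: [0.5, 0.7, -2.3]
width: 0.466
```

step_arm --targets "0 0.33 0 0 0 0 1; -0.023 0.65 0 0 0 0 1; -0.046 0.979 0 0 0 0 1"

```text
time: 29.42
tcp_pos: [0.477, -0.0297, 0.1111]
orientation: [0.058, 0.998, 0.0, -0.0]
wrist_force: [0.2, 0.5, -2.8]
width: 0.463
```

step_arm --targets "0 0.33 0 0 0 0 1; -0.023 0.65 0 0 0 0 1; -0.046 0.979 0 0 0 0 1"

```text
time: 29.8
tcp_pos: [0.4732, 0.0485, 0.1111]
orientation: [0.058, 0.998, 0.0, -0.0]
wrist_force: [-0.5, -0.1, -3.1]
width: 0.461
```

step_arm --targets "0 0.33 0 0 0 0 1; -0.023 0.65 0 0 0 0 1; -0.046 0.979 0 0 0 0 1"

```text
time: 30.18
tcp_pos: [0.4695, 0.1267, 0.1111]
orientation: [0.058, 0.998, -0.0, -0.0]
wrist_force: [1.3, 0.5, -2.2]
width: 0.462
```

step_arm --targets "0 0.33 0 0 0 0 1; -0.023 0.65 0 0 0 0 1; -0.046 0.979 0 0 0 0 1"

```text
time: 30.55
tcp_pos: [0.4657, 0.2048, 0.1111]
orientation: [0.058, 0.998, -0.0, -0.0]
wrist_force: [0.7, 0.0, -2.3]
width: 0.459
```

step_arm --targets "0 0.33 0 0 0 0 1; -0.023 0.65 0 0 0 0 1; -0.046 0.979 0 0 0 0 1"

```text
time: 30.92
tcp_pos: [0.4619, 0.283, 0.111]
orientation: [0.058, 0.998, -0.0, -0.001]
wrist_force: [-0.0, -0.9, -2.2]
width: 0.461
```

step_arm --targets "0 0.4 0 0 0 0 1; -0.023 0.75 0 0 0 0 1; -0.046 0.979 0 0 0 0 1; -0.046 0.979 0 0 0 0 1; -0.046 0.979 0 0 0 0 1"

```text
time: 31.55
tcp_pos: [0.4592, 0.3597, 0.1112]
orientation: [0.058, 0.998, -0.0, -0.0]
wrist_force: [0.6, -0.0, -2.7]
width: 0.463
```

```bash
python3 - <<'E'
from h import *
st();snap('wrist','w7.png')
im,P=cloud('wrist')
z=P[...,2];y=P[...,1];x=P[...,0]
m=(z>.125)&(z<.16)&(np.hypot(x-.46,y-.36)<.06);m[303:]=0;q=P[m];print(cv2.minAreaRect((q[:,:2]*1000).astype(np.float32)),len(q),np.median(q[:,2]),q.min(0),q.max(0))
E
```

```text
t 31.55 tcp [0.4592 0.3597 0.1112] jaw 83.38 tilt [-0.0006 -0.0005] w 44.0 F [ 0.6 -0.  -2.7] q6 -0.9
((443.34722900390625, 361.9505615234375), (64.72232818603516, 52.20290756225586), 83.22139739990234) 11981 0.13414726475430458 [0.41537256 0.32924162 0.12501004] [0.47183113 0.39349173 0.15999425]
```

View pics/w7.png

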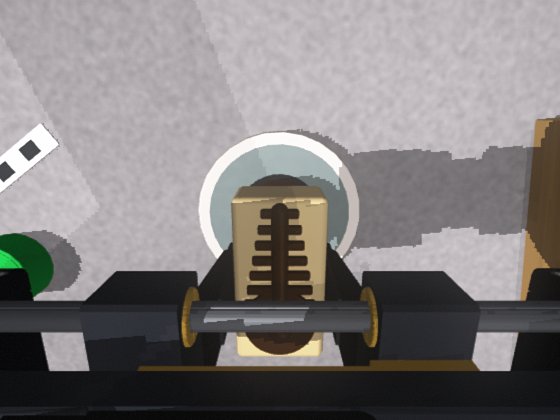

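step_arm --targets "0.005 0.02 -0.3 0 0 0 1; 0.005 0.02 -0.5 0 0 0 1; 0.005 0.02 -0.6 0 0 0 1; 0.005 0.02 -0.64 0 0 0 1; 0.005 0.02 -0.64 0 0 0 1; 0.005 0.02 -0.64 0 0 0 1"

```text
time: 32.35
tcp_pos: [0.4601, 0.362, 0.0607]
orientation: [0.058, 0.998, 0.0, 0.0]
wrist_force: [0.5, 0.4, -2.5]
width: 0.46
```

step_arm --targets "-0.005 -0.02 -0.02 0 0 0 1; -0.005 -0.02 -0.04 0 0 0 1; -0.005 -0.02 -0.051 0 0 0 1; -0.005 -0.02 -0.051 0 0 0 1; -0.005 -0.02 -0.051 0 0 0 1"

```text
time: 32.98
tcp_pos: [0.4595, 0.3602, 0.0564]
orientation: [0.058, 0.998, 0.0, 0.0]
wrist_force: [-1.0, -2.2, 5.6]
width: 0.456
```

```bash
python3 - <<'E'
from h import *
st()
E
```

```text
t 32.98 tcp [0.4595 0.3602 0.0564] jaw 83.39 tilt [0.0001 0.0001] w 43.3 F [-1.  -2.2  5.6] q6 -0.9
```

step_arm --targets "0 0 0 0 0 0 -1; 0 0 0 0 0 0 -1; 0 0 0 0 0 0 -1; 0 0 0 0 0 0 -1; 0 0 0 0 0 0 -1" --force 15

```text
time: 33.6
tcp_pos: [0.4595, 0.3603, 0.0561]
orientation: [0.058, 0.998, 0.0, 0.0]
wrist_force: [-0.8, 0.1, 0.6]
width: 0.932
```

step_arm --targets "0 0 0.3 0 0 0 -1; 0 0 0.8 0 0 0 -1; 0 0 1 0 0 0 -1"

```text
time: 33.98
tcp_pos: [0.4601, 0.3606, 0.138]
orientation: [0.058, 0.998, 0.001, 0.001]
wrist_force: [-0.5, 0.2, -0.5]
width: 1.001
```

step_arm --targets "0.7 0 0.3 0 0 0 -1; 0.7 0 0.3 0 0 0 -1; 0.7 0 0.3 0 0 0 -1; 0.7 0 0.3 0 0 0 -1"

```text
time: 34.48
tcp_pos: [0.5145, 0.3602, 0.1592]
orientation: [0.057, 0.998, -0.0, -0.001]
wrist_force: [-0.1, 0.5, 0.2]
width: 1.004
```

```bash
python3 - <<'E'
from h import *
st();snap('wrist','w8.png')
im,P=cloud('wrist')
z=P[...,2];y=P[...,1];x=P[...,0];n=np.hypot(x-.46,y-.36)
m=(z>.073)&(z<.09)&(n<.06);q=P[m];print('fos',cv2.minAreaRect((q[:,:2]*1000).astype(np.float32)),len(q),np.median(q[:,2]))
m=(z>.013)&(z<.024)&(n<.08);q=P[m];print('tt',cv2.minEnclosingCircle((q[:,:2]*1000).astype(np.float32)))
E
```

```text
t 34.48 tcp [0.5145 0.3602 0.1592] jaw 83.41 tilt [-0.0016 -0.0007] w 95.4 F [-0.1  0.5  0.2] q6 -0.95
fos ((459.3799133300781, 360.5362548828125), (44.14169692993164, 83.13899230957031), 83.44466400146484) 7011 0.07962296694118316
tt ((459.3313903808594, 359.5422668457031), 64.98416900634766)
```

View pics/w8.png

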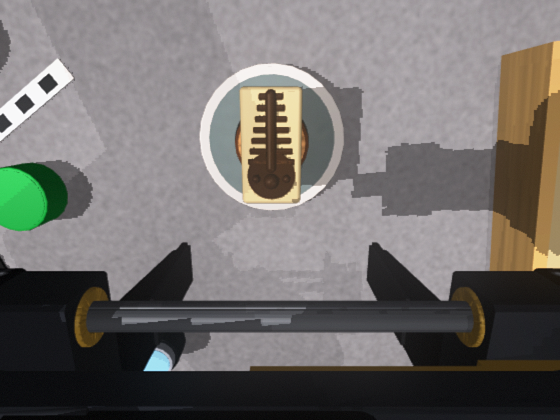

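step_arm --targets "0.186 -0.845 0 0 0 -0.2 -1; 0.186 -0.845 0 0 0 -0.2 -1"

```text
time: 34.78
tcp_pos: [0.5303, 0.2903, 0.1598]
orientation: [0.216, 0.976, -0.0, -0.0]
wrist_force: [0.2, 1.1, 0.8]
width: 1.001
```

step_arm --targets "0.186 -0.845 0 0 0 -0.2 -1; 0.186 -0.845 0 0 0 -0.2 -1"

```text
time: 35.02
tcp_pos: [0.5453, 0.2225, 0.1599]
orientation: [0.367, 0.93, -0.0, -0.0]
wrist_force: [-1.0, 1.3, -0.1]
width: 1.002
```

step_arm --targets "0.186 -0.845 0 0 0 -0.2 -1; 0.186 -0.845 0 0 0 -0.2 -1"

```text
time: 35.28
tcp_pos: [0.5602, 0.1549, 0.1599]
orientation: [0.508, 0.861, -0.0, -0.0]
wrist_force: [0.3, -0.1, -0.3]
width: 1.0
```

step_arm --targets "0.186 -0.845 0 0 0 -0.2 -1; 0.186 -0.845 0 0 0 -0.2 -1"

```text
time: 35.52
tcp_pos: [0.5752, 0.0874, 0.1598]
orientation: [0.636, 0.771, -0.0, -0.0]
wrist_force: [-0.2, 0.2, -0.2]
width: 1.002
```

step_arm --targets "0.186 -0.845 -0.5 0 0 -0.2 -1; 0.186 -0.845 -0.5 0 0 -0.2 -1; 0.186 -0.845 -0.5 0 0 -0.2 -1; 0.186 -0.845 -0.5 0 0 -0.2 -1"

```text
time: 36.02
tcp_pos: [0.5898, 0.0231, 0.1205]
orientation: [0.746, 0.666, 0.0, 0.0]
wrist_force: [0.1, 1.2, 0.3]
width: 0.996
```

```bash
python3 - <<'E'
from h import *
st();snap('wrist','w9.png')
im,P=cloud('wrist')
c=im.astype(int);m=(c[...,0]>150)&(c[...,2]<90)&(P[...,2]>.055)&(P[...,2]<.072)&(np.hypot(P[...,0]-.589,P[...,1]-.022)<.04);q=P[m];print('yel',cv2.minEnclosingCircle((q[:,:2]*1000).astype(np.float32)),len(q))
E
```

```text
t 36.02 tcp [0.5898 0.0231 0.1205] jaw -6.42 tilt [0.0004 0.0001] w 94.6 F [0.1 1.2 0.3] q6 0.04
yel ((589.6636352539062, 22.168474197387695), 22.894168853759766) 3185
```

step_arm --targets "0 0 -0.5 0 0 0 -1; 0 0 -0.9 0 0 0 -1; 0 0 -0.9 0 0 0 -1"

```text
time: 36.45
tcp_pos: [0.5889, 0.0233, 0.047]
orientation: [0.746, 0.666, -0.001, -0.001]
wrist_force: [-0.1, 0.1, 0.9]
width: 0.997
```

step_arm --targets "0 0 -0.156 0 0 0 -1; 0 0 -0.156 0 0 0 -1; 0 0 -0.156 0 0 0 1; 0 0 -0.156 0 0 0 1; 0 0 -0.156 0 0 0 1; 0 0 -0.156 0 0 0 1; 0 0 -0.156 0 0 0 1; 0 0 -0.156 0 0 0 1"

```text
time: 37.45
tcp_pos: [0.5899, 0.0223, 0.0356]
orientation: [0.747, 0.665, 0.0, 0.0]
wrist_force: [-0.2, -0.3, 0.8]
width: 0.482
```

```bash
python3 - <<'E'
from h import *
st()
E
```

```text
t 37.45 tcp [0.5899 0.0223 0.0356] jaw -6.62 tilt [ 0. -0.] w 45.8 F [-0.2 -0.3  0.8] q6 0.04
```

step_arm --targets "0 0 0.3 0 0 0 1; 0 0 0.7 0 0 0 1; 0 0 1 0 0 0 1"

```text
time: 37.83
tcp_pos: [0.59, 0.0223, 0.1167]
orientation: [0.747, 0.665, 0.0, 0.0]
wrist_force: [-0.1, 0.4, 0.0]
width: 0.481
```

step_arm --targets "-0.07 -0.29 0 0 0 0 1; -0.14 -0.58 0 0 0 0 1; -0.2233 -0.872 0 0 0 0 1"

```text
time: 38.2
tcp_pos: [0.5718, -0.0481, 0.1156]
orientation: [0.747, 0.665, -0.0, 0.0]
wrist_force: [-0.4, 0.5, -1.7]
width: 0.476
```

step_arm --targets "-0.07 -0.29 0 0 0 0 1; -0.14 -0.58 0 0 0 0 1; -0.2233 -0.872 0 0 0 0 1"

```text
time: 38.58
tcp_pos: [0.5539, -0.118, 0.1155]
orientation: [0.747, 0.665, -0.0, -0.0]
wrist_force: [-0.3, -0.3, -1.5]
width: 0.482
```

step_arm --targets "-0.07 -0.29 0 0 0 0 1; -0.14 -0.58 0 0 0 0 1; -0.2233 -0.872 0 0 0 0 1"

```text
time: 38.95
tcp_pos: [0.536, -0.1877, 0.1155]
orientation: [0.747, 0.665, -0.0, -0.0]
wrist_force: [0.2, 0.1, -1.1]
width: 0.479
```

step_arm --targets "-0.07 -0.29 0 0 0 0 1; -0.14 -0.58 0 0 0 0 1; -0.2233 -0.872 0 0 0 0 1"

```text
time: 39.33
tcp_pos: [0.5182, -0.2575, 0.1155]
orientation: [0.747, 0.665, 0.0, -0.0]
wrist_force: [-0.9, -1.0, -1.0]
width: 0.48
```

step_arm --targets "-0.07 -0.29 0 0 0 0 1; -0.14 -0.58 0 0 0 0 1; -0.2233 -0.872 0 0 0 0 1"

```text
time: 39.7
tcp_pos: [0.5003, -0.3272, 0.1155]
orientation: [0.747, 0.665, 0.0, -0.0]
wrist_force: [-0.3, 0.3, 0.4]
width: 0.479
```

step_arm --targets "-0.1 -0.4 0 0 0 0 1; -0.18 -0.7 0 0 0 0 1; -0.2233 -0.872 0 0 0 0 1; -0.2233 -0.872 0 0 0 0 1"

```text
time: 40.2
tcp_pos: [0.4825, -0.3967, 0.1155]
orientation: [0.747, 0.665, 0.0, -0.0]
wrist_force: [-0.4, 0.4, -0.9]
width: 0.48
```

step_arm --targets "0 0 -0.4 0 0 0 1; 0 0 -0.7 0 0 0 1; 0 0 -0.85 0 0 0 1; 0 0 -0.89 0 0 0 1; 0 0 -0.89 0 0 0 1; 0 0 -0.89 0 0 0 1"

```text
time: 40.95
tcp_pos: [0.483, -0.3965, 0.0452]
orientation: [0.747, 0.665, 0.0, 0.001]
wrist_force: [0.1, -1.2, -0.8]
width: 0.48
```

```bash
python3 - <<'E'
from h import *
st()
E
```

```text
t 40.95 tcp [ 0.483  -0.3965  0.0452] jaw -6.62 tilt [ 0.0009 -0.0009] w 45.6 F [ 0.1 -1.2 -0.8] q6 -0.68
```

step_arm --targets "0 0 -0.03 0 0 0 1; 0 0 -0.065 0 0 0 1; 0 0 -0.065 0 0 0 1; 0 0 -0.065 0 0 0 -1; 0 0 -0.065 0 0 0 -1; 0 0 -0.065 0 0 0 -1; 0 0 -0.065 0 0 0 -1; 0 0 -0.065 0 0 0 -1"

```text
time: 41.95
tcp_pos: [0.4828, -0.3963, 0.0392]
orientation: [0.747, 0.665, 0.0, 0.0]
wrist_force: [0.2, 0.4, -0.1]
width: 0.945
```

step_arm --targets "0 0 0.3 0 0 0 -1; 0 0 0.9 0 0 0 -1; 0 0 1 0 0 0 -1"

```text
time: 42.32
tcp_pos: [0.4836, -0.3971, 0.1222]
orientation: [0.747, 0.665, 0.0, 0.002]
wrist_force: [-0.6, 0.2, -0.8]
width: 1.001
```

step_arm --targets "0.329 0.811 0 0 0 0 -1; 0.329 0.811 0 0 0 0 -1"

```text
time: 42.58
tcp_pos: [0.5096, -0.3286, 0.1187]
orientation: [0.746, 0.666, 0.0, -0.001]
wrist_force: [0.6, 0.0, -0.5]
width: 1.0
```

step_arm --targets "0.329 0.811 0 0 0 0 -1; 0.329 0.811 0 0 0 0 -1"

```text
time: 42.82
tcp_pos: [0.5359, -0.2641, 0.1186]
orientation: [0.746, 0.666, -0.0, -0.001]
wrist_force: [-0.3, -0.0, -0.5]
width: 0.999
```

step_arm --targets "0.329 0.811 0 0 0 0 -1; 0.329 0.811 0 0 0 0 -1"

```text
time: 43.08
tcp_pos: [0.5622, -0.1998, 0.1187]
orientation: [0.746, 0.666, -0.0, -0.0]
wrist_force: [-0.2, -1.5, -0.2]
width: 1.001
```

step_arm --targets "0.329 0.811 0 0 0 0 -1; 0.329 0.811 0 0 0 0 -1"

```text
time: 43.32
tcp_pos: [0.5886, -0.1354, 0.1188]
orientation: [0.746, 0.666, -0.0, -0.0]
wrist_force: [0.7, -0.6, 0.0]
width: 0.999
```

step_arm --targets "0.329 0.811 0 0 0 0 -1; 0.329 0.811 0 0 0 0 -1; 0.329 0.811 0 0 0 0 -1; 0.329 0.811 0 0 0 0 -1"

```text
time: 43.82
tcp_pos: [0.6139, -0.0736, 0.1191]
orientation: [0.747, 0.665, -0.0, -0.0]
wrist_force: [0.8, 1.1, -0.9]
width: 0.998
```

```bash
python3 - <<'E'
from h import *
st();snap('wrist','w10.png')
im,P=cloud('wrist')
c=im.astype(int);m=(c[...,2]>c[...,0]+60)&(P[...,2]>.055)&(P[...,2]<.072)&(np.hypot(P[...,0]-.6145,P[...,1]+.072)<.04);q=P[m];print('blue',cv2.minEnclosingCircle((q[:,:2]*1000).astype(np.float32)),len(q))
E
```

```text
t 43.83 tcp [ 0.6139 -0.0736  0.1191] jaw -6.7 tilt [-0.0003 -0.0001] w 94.8 F [ 0.8  1.1 -0.9] q6 -0.11
blue ((615.5968627929688, -71.09866333007812), 22.923219680786133) 3293
```

Shift +1.5 mm in x and +2 mm in y, then descend and grip.

step_arm --targets "0.02 0.027 -0.5 0 0 0 -1; 0.02 0.027 -0.9 0 0 0 -1; 0.02 0.027 -0.9 0 0 0 -1"

```text
time: 44.25
tcp_pos: [0.6146, -0.0705, 0.0454]
orientation: [0.747, 0.665, -0.001, -0.002]
wrist_force: [0.6, 0.3, -0.8]
width: 0.999
```

step_arm --targets "0 0 -0.139 0 0 0 -1; 0 0 -0.139 0 0 0 -1; 0 0 -0.139 0 0 0 1; 0 0 -0.139 0 0 0 1; 0 0 -0.139 0 0 0 1; 0 0 -0.139 0 0 0 1; 0 0 -0.139 0 0 0 1; 0 0 -0.139 0 0 0 1"

```text
time: 45.25
tcp_pos: [0.6159, -0.0697, 0.0361]
orientation: [0.747, 0.665, 0.0, 0.0]
wrist_force: [-0.5, -0.5, 0.8]
width: 0.481
```

```bash
python3 - <<'E'
from h import *
st()
E
```

```text
t 45.25 tcp [ 0.6159 -0.0697  0.0361] jaw -6.62 tilt [ 0. -0.] w 45.7 F [-0.5 -0.5  0.8] q6 -0.1
```

step_arm --targets "0 0 0.3 0 0 0 1; 0 0 0.7 0 0 0 1; 0 0 1 0 0 0 1"

```text
time: 45.62
tcp_pos: [0.616, -0.0697, 0.1171]
orientation: [0.747, 0.665, 0.0, 0.0]
wrist_force: [0.2, -0.8, -1.2]
width: 0.479
```

step_arm --targets "-0.17 -0.3 0 0 0 0 1; -0.34 -0.61 0 0 0 0 1; -0.503 -0.915 0 0 0 0 1"

```text
time: 46.0
tcp_pos: [0.5752, -0.1436, 0.1161]
orientation: [0.747, 0.665, -0.0, -0.0]
wrist_force: [0.2, -0.3, -2.3]
width: 0.481
```

step_arm --targets "-0.17 -0.3 0 0 0 0 1; -0.34 -0.61 0 0 0 0 1; -0.503 -0.915 0 0 0 0 1"

```text
time: 46.38
tcp_pos: [0.5348, -0.2168, 0.116]
orientation: [0.747, 0.665, -0.0, -0.0]
wrist_force: [-0.1, -0.2, -1.1]
width: 0.477
```

step_arm --targets "-0.2 -0.4 0 0 0 0 1; -0.4 -0.7 0 0 0 0 1; -0.503 -0.915 0 0 0 0 1; -0.503 -0.915 0 0 0 0 1"

```text
time: 46.88
tcp_pos: [0.495, -0.2902, 0.116]
orientation: [0.747, 0.665, 0.0, 0.0]
wrist_force: [0.3, 0.8, -0.6]
width: 0.481
```

step_arm --targets "0 0 -0.4 0 0 0 1; 0 0 -0.7 0 0 0 1; 0 0 -0.85 0 0 0 1; 0 0 -0.89 0 0 0 1; 0 0 -0.89 0 0 0 1; 0 0 -0.89 0 0 0 1"

```text
time: 47.62
tcp_pos: [0.4956, -0.2895, 0.0457]
orientation: [0.747, 0.665, 0.0, 0.001]
wrist_force: [0.1, -0.2, -1.7]
width: 0.479
```

```bash
python3 - <<'E'
from h import *
st()
E
```

```text
t 47.62 tcp [ 0.4956 -0.2895  0.0457] jaw -6.61 tilt [ 0.0011 -0.0008] w 45.5 F [ 0.1 -0.2 -1.7] q6 -0.53
```

Lower 5.5 mm, release, rise, and look at the tray from the side and above.

step_arm --targets "0 0 -0.03 0 0 0 1; 0 0 -0.068 0 0 0 1; 0 0 -0.068 0 0 0 1; 0 0 -0.068 0 0 0 -1; 0 0 -0.068 0 0 0 -1; 0 0 -0.068 0 0 0 -1; 0 0 -0.068 0 0 0 -1; 0 0 -0.068 0 0 0 -1"

```text
time: 48.62
tcp_pos: [0.4952, -0.2893, 0.0395]
orientation: [0.747, 0.665, 0.0, 0.0]
wrist_force: [0.5, 0.6, 0.1]
width: 0.953
```

step_arm --targets "0 0 0.3 0 0 0 -1; 0 0 0.9 0 0 0 -1; 0 0 1 0 0 0 -1"

```text
time: 49.0
tcp_pos: [0.4962, -0.2899, 0.1221]
orientation: [0.747, 0.665, 0.0, 0.002]
wrist_force: [-0.3, -0.9, -0.4]
width: 1.002
```

step_arm --targets "0 -1 1 0 0 0 -1; 0 -1 1 0 0 0 -1"

```text
time: 49.25
tcp_pos: [0.4952, -0.3703, 0.2003]
orientation: [0.747, 0.665, -0.0, -0.0]
wrist_force: [0.5, 0.7, -0.4]
width: 0.998
```

step_arm --targets "0 -1 0.3 0 0 0 -1; 0 -1 0.3 0 0 0 -1; 0 -1 0.3 0 0 0 -1; 0 -1 0.3 0 0 0 -1"

```text
time: 49.75
tcp_pos: [0.4951, -0.4482, 0.2224]
orientation: [0.747, 0.665, 0.0, -0.001]
wrist_force: [-0.7, 1.3, 0.2]
width: 0.996
```

```bash
python3 - <<'E'
from h import *
st();snap('wrist','w11.png');
im,P=cloud('wrist');c=im.astype(int);x,y,z=P[...,0],P[...,1],P[...,2]
B=(c[...,2]>c[...,0]+60);Y=(c[...,0]>c[...,2]+90)&(c[...,1]>c[...,2]+80)
for nm,M,cx,cy in (('blue',B,.495,-.29),('yel',Y,.483,-.396)):
    n=np.hypot(x-cx,y-cy)<.06
    print(nm,cv2.minEnclosingCircle((P[M&n&(z>.062)&(z<.076)][:,:2]*1000).astype(np.float32)),'z',np.median(z[M&n&(z>.062)]))
    print(' pad',cv2.minAreaRect((P[M&n&(z>0)&(z<.012)][:,:2]*1000).astype(np.float32)))
snap('top','t2.png');im,P=cloud('top')
x,y,z=P[...,0],P[...,1],P[...,2]
for nm,cx,cy,zl,zh,r in (('fossil',.459,.36,.07,.095,.06),('tt',.458,.359,.012,.03,.09),('loupe',.66,.2146,.03,.06,.04),('glass',.671,-.23,.03,.12,.06)):
    q=P[(np.hypot(x-cx,y-cy)<r)&(z>zl)&(z<zh)];print(nm,cv2.minAreaRect((q[:,:2]*1000).astype(np.float32)))
E
```

```text
t 49.75 tcp [ 0.4951 -0.4482  0.2224] jaw -6.6 tilt [-0.001   0.0014] w 94.6 F [-0.7  1.3  0.2] q6 -0.72
blue ((495.21185302734375, -291.4197998046875), 22.92753791809082) z 0.06758302076694661
 pad ((495.0484619140625, -290.547607421875), (53.39897537231445, 65.65254974365234), 83.67261505126953)
yel ((482.40594482421875, -396.6466369628906), 22.84709358215332) z 0.06761854831240718
 pad ((484.6079406738281, -386.5417175292969), (84.19527435302734, 119.4778823852539), 80.43365478515625)
fossil ((457.7968444824219, 358.908935546875), (45.72874069213867, 84.27433013916016), 83.8830795288086)
tt ((457.05413818359375, 357.739501953125), (128.55435180664062, 128.3167724609375), 59.26823425292969)
loupe ((658.9270629882812, 214.71630859375), (39.34148406982422, 39.93104934692383), 68.70394897460938)
glass ((672.0046997070312, -229.2198944091797), (64.35576629638672, 64.99423217773438), 60.50429916381836)
```

View pics/w11.png

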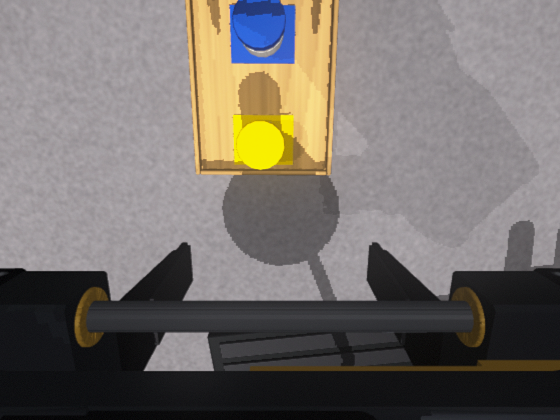

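View pics/t2.png

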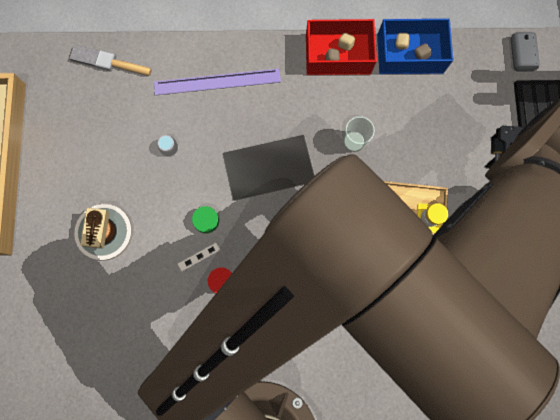

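The tray view shows both jars upright on their own pads: blue lid at (260,25), yellow lid at (260,145). The top view shows the fossil on the plinth on the turntable (95,230), with the glass (359,133) and loupe (167,144) in place. Handing in.

```bash
python3 -c "
from h import *
st();print(manip.sign_off())"
```

```text
t 49.85 tcp [ 0.4953 -0.4481  0.2229] jaw -6.56 tilt [-0.0006  0.0009] w 95.0 F [ 0.1 -0.3  0.5] q6 -0.72
the job is handed in; nothing more can be done
None
```

The job is done and handed in at 49.9 s, with the gripper open and clear of everything. I moved both jars to the mat, then put the cork-topped plinth on the turntable and the fossil on the plinth. Last, each jar went back on the pad of its own lid colour.

**Last checks:**
- **Plinth:** within about 1 mm of the turntable's centre when placed.
- **Fossil:** trilobite up and within about 1 mm of the turntable's centre by the wrist camera. The final top-camera reading, about 1.4 mm, agrees with this within calibration.
- **Jars:** both upright, with the blue and yellow each within about 1 mm of its pad's centre.
- **Glass and loupe:** where they stood, within measuring noise of about 1 mm.

**One check failed:** the last fit of the yellow pad's outline was unusable because its colour mask also took in the tray wood. I judged the yellow jar against the pad centre measured earlier, when the pad was bare.

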